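Put the shop aids back on their outline boards

TASK

Tidy the workbench: put the plywood corner square, the sanding block, the wax tin and the steel bar back on the white outline boards, each lying flat on the black silhouette of its own shape, turned to match it. Set them down gently rather than dropping them, and leave all four at rest on their silhouettes.

Things in the scene. Friction and masses are not known exactly. Their poses are not given: they have to be found in the camera images.
- square: Plywood corner square: flat L 18 mm thick, outer arms 90 mm long, 26 mm wide, 110 g. Origin: centre of the 90 x 90 mm outer square, on the underside (in the air of the L). Outer corner at x = y = -45 mm; one arm runs along x (y from -45 to -19 mm), one along y (x from -45 to -19 mm). z up. All four things start flat on the table on the robot's side of the boards, within 0.6 rad of straight.
- square_tip (a point): Point on the corner square: top face, middle of the end of its arm along x, at (45, -32, 18) mm in the square's frame.
- sander: Hand sanding block: grey abrasive-covered base 100 x 56 x 16 mm under a lengthwise wooden grip 90 x 34 mm, 24 mm high, 40 mm high in all, about 150 g. Origin: centre of the underside; x along its length, z up.
- tin: Round closed aluminium wax tin with a paper disc on its lid, 60 mm diameter at the lid, 58 mm at the body, 30 mm high, about 140 g (the fingers close to 58 mm). Origin: centre of the underside, z up.
- bar: Solid steel mitre-slot bar 120 x 22 x 12 mm with two dark screw holes, about 240 g. Small shop oddments under 60 mm high lie between things and boards and are not part of the job. Origin: centre of the underside; x along its length, z up.
- square_board: Fixed white board 5 mm thick (origin: centre of its underside on the table; top at z = 5 mm, no rim) with a flat black silhouette 3 mm larger all round than the thing, yaw within 0.3 rad of straight. 112 x 112 mm; L silhouette, in the same frame as the square: corner at -x -y, arms along x and y.
- square_board_tip (a point): Where the square's tip belongs: (45, -32, 5) mm in the L board's frame, on its top face.
- sander_board: Fixed white board 5 mm thick (origin: centre of its underside on the table; top at z = 5 mm, no rim) with a flat black silhouette 3 mm larger all round than the thing, yaw within 0.3 rad of straight. 124 x 80 mm; wide rectangular silhouette 106 x 62 mm, long way along x (either way round will do).
- tin_board: Fixed white board 5 mm thick (origin: centre of its underside on the table; top at z = 5 mm, no rim) with a flat black silhouette 3 mm larger all round than the thing, yaw within 0.3 rad of straight. 90 x 90 mm; round silhouette 66 mm across.
- bar_board: Fixed white board 5 mm thick (origin: centre of its underside on the table; top at z = 5 mm, no rim) with a flat black silhouette 3 mm larger all round than the thing, yaw within 0.3 rad of straight. 138 x 46 mm; narrow rectangular silhouette 126 x 28 mm, long way along x (either way round will do).
Mind the look-alikes: they are no part of the job. Several things look just like the bar: the one meant starts nearest to the robot's base.

How it is judged:
By the outcome, as a careful person would: the job done as asked, in the order asked, and still so for the second after the job is handed in, with the robot touching nothing.
It also fails if it takes over 96 s, if anything falls off the work surface, if the arm or the gripper's body presses on something with over 40 N, if the wrist force passes 120 N, or if a joint passes its speed limit or range.

ROBOT

A 6-joint arm with a two-finger parallel gripper is mounted at the origin on the work surface. World frame = base frame: x ahead of the robot, y to its left, z up, the work surface at z = 0. Lengths are in m, angles in rad, forces in N, time in s.
With the tool pointing down it reaches from about 0.35 to 0.775 m from the base axis. Payload 7.3 kg.
Tool frame: the origin (TCP) lies at the centre of the arm's flange, where the gripper is bolted on; the fingertips stand 178 mm ahead of it and the grasp point (between the pads) lies 159 mm ahead of it (tip_extent is the distance from the TCP to the fingertips, in m); z points along the fingers, y is the line along which they close (so a half turn about z gives the same grasp; the last joint's range is limited). The gripper opens to 92 mm and grips with 3 to 60 N. Pads are 19 mm wide; open, the fingers measure 130 mm over their backs; the gripper's body (75 mm by 190 mm) begins 47 mm behind the grasp point.
Start: joints at [-1.27, 0.342, 1.524, -0, 1.275, -0.146], TCP at [0.227, -0.473, 0.405] pointing down, gripper open.
Joint ranges: [-2.53, 2.53], [-0.77, 2.02], [0.04, 2.7], [-1, 4.14], [0.28, 2.66], [-3.11, 3.11]. Speed limits (rad/s): [2.57, 2.57, 3.14, 3.14, 3.14, 3.14].

INTERFACE

Orientations are given as [roll, pitch, yaw] about the fixed x, y, z axes, in that order (R = Rz(yaw) Ry(pitch) Rx(roll)).
In Python, from cell import * gives the robot as it stands.
- The arm moves only by the tool arm_command, never from a script. Its arguments are lists of equal length, an entry for each row: "xyz": the shift along the world's x, y, z in mm, a list of three; "spin": the turn about the world's z in degrees. In form: {"xyz": [[tx, ty, tz], ...], "spin": [spin, ...]}. A call has 1 to 20 rows; each row shifts and turns the commanded pose from where the row before left it; what a row does not reach is not made up. A row lasts 1/10 s, in which the tool goes at most 50 mm and 8.59 degrees, less where a joint would pass 70% of its speed; a pose out of reach is approached as far as the arm can. A call with a gripper value outside its range is refused whole. "jaw" is the opening, from -1 (shut) to 1 (fully open), set as the call begins (left out, the last holds). The fingers move at their own pace and stop on an object; "squeeze" is the grip in N (left out, the last holds). Time passes only in rows, so rows that do not move let the fingers close. It gives the time, the measured TCP pose, the force, the opening and the grip force at its end, in the units of the state.
- observe(): the state, without advancing time (a new reading comes with each control period).
- read_camera(name): name is "side" or "top" or "wrist"; returns a dict with "img" (420x560x3 uint8, red, green, blue), "depth" (420x560 float32, m along the optical axis (not along the pixel's ray), 0 where there is no reading), "fx", "fy", "cx", "cy" (pixels), "world_from_camera" (4x4, takes a point from camera to world coordinates). Camera axes: x right, y up, looking along -z (the intrinsics and any distortion apply to the point x, -y, -z); pixel columns grow to the right and rows downward; lengths in m; the calibration is good to about 2 mm. A picture is of the moment at which its call begins.
- hand_in(): hands the job in; it is judged then, once.
The state is a dict: "time": time; "qpos": joint angles; "qvel": joint speeds; "joint_efforts": joint torques, N m; "tool_pos": TCP position; "tool_rot": TCP orientation; "contact_force": force on the tool from outside, world axes, zero at the start; "torque": the same for the moment, N m; "opening": finger opening in m; "grip_force": force on a finger pad.
Only numpy, scipy, OpenCV 4.12 (cv2) and the standard library are available. Lean on these libraries where they do the work, as an engineer would, in place of code of your own. Each camera call takes 0.05 s, during which the arm holds its last target. There are 200 camera calls.

## Working session

There is one attempt and no reset: what is moved stays moved. The work goes in short steps, Python scripts to look and compute and a tool call to move; the robot and the scene stay as the last step left them, time stands still between calls to the robot, and variables do not carry over. Pictures are saved under pics/ and viewed, at most 14 in all, crops included, and the job is handed in when it is done.

Besides the shell and the picture viewer there is one more tool, called after "Call:" as name(argument=value, ...), one argument or row to a line, values as JSON. arm_command: Moves the arm, as the interface text tells. Its arguments: {"type":"object","properties":{"xyz":{"type":"array","items":{"type":"array","items":{"type":"number"}}},"spin":{"type":"array","items":{"type":"number"}},"jaw":{"type":"number"},"squeeze":{"type":"number"}},"required":["xyz","spin"]}

```bash
mkdir -p pics; ls
python3 - <<'E'
from cell import *
import cv2,numpy as np
s=observe();print(s)
for n in ["top","side"]:
    c=read_camera(n);np.savez(f"{n}0.npz",**c)
    cv2.imwrite(f"pics/{n}0.png",c["img"][:,:,::-1])
    print(n,c["fx"],c["fy"],c["cx"],c["cy"],c["world_from_camera"].round(4).tolist(),c.keys())
E
```

```text
pics
{'time': 0.0, 'qpos': array([-1.27000779e+00,  3.42731960e-01,  1.52501308e+00, -2.21445785e-05,
        1.27537918e+00, -1.46011016e-01]), 'qvel': array([ 3.70917177e-04,  5.92383781e-05, -2.01855341e-04, -2.32771740e-04,
        1.99938322e-03,  4.88407482e-04]), 'joint_efforts': array([-3.80750702e-03, -4.31262946e+01, -2.44222087e+01,  7.15118204e-02,
        5.60399517e-02, -1.32163213e-04]), 'tool_pos': array([ 0.22681592, -0.47333156,  0.40404133]), 'tool_rot': array([-3.14007430e+00, -2.01882482e-04,  4.46805864e-01]), 'contact_force': array([ 0.08637221, -0.83004799, -1.13697955]), 'torque': array([ 0.01691285, -0.02287208, -0.03780909]), 'grip_force': 0.0, 'opening': 0.09162680128111293}
top 543.5865007915725 543.5865007915725 273.33940858639875 217.0033251958123 [[-0.0657, 0.9742, -0.2161, 0.1778], [-0.9978, -0.0643, 0.0135, 0.0695], [-0.0007, 0.2165, 0.9763, 1.5583], [0.0, 0.0, 0.0, 1.0]] dict_keys(['img', 'depth', 'fx', 'fy', 'cx', 'cy', 'world_from_camera'])
side 456.38955996302394 456.38955996302394 275.91722617371306 210.03447166489326 [[0.8081, 0.2943, -0.5103, -0.3014], [-0.5888, 0.3761, -0.7155, -1.1027], [-0.0187, 0.8786, 0.4772, 0.8124], [0.0, 0.0, 0.0, 1.0]] dict_keys(['img', 'depth', 'fx', 'fy', 'cx', 'cy', 'world_from_camera'])
```

View pics/top0.png

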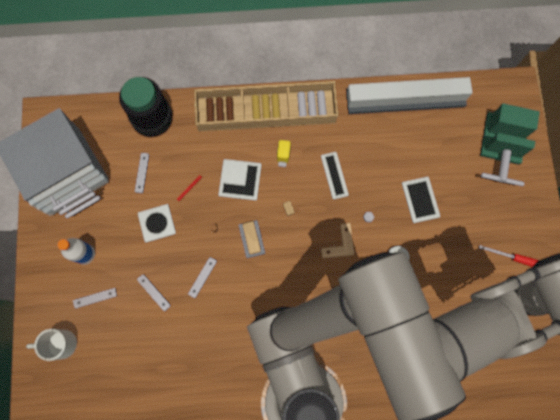

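View pics/side0.png

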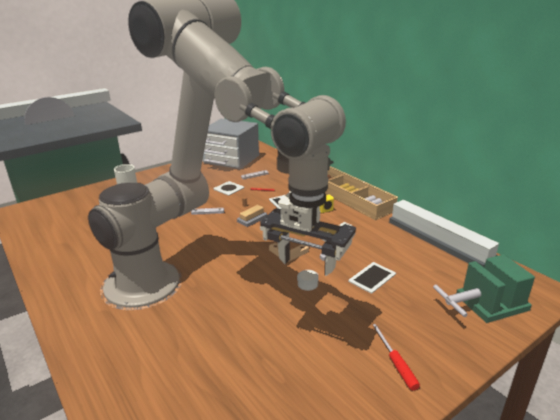

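The top view shows:
- **Boards:** L board (240,180), bar board (335,175), sander board (421,200), tin board (157,223).
- **Things:** square (340,245), sander (252,238), tin (397,252, half hidden by the arm).
- **Bar look-alikes:** (203,278), (153,292), (94,298), (142,172).

The side view shows the tin at (308,280) and the gripper above it.

```bash
cat > h.py <<'E'
import numpy as np,cv2
def ray(c,uv):
    uv=np.atleast_2d(np.asarray(uv,float)); T=np.asarray(c["world_from_camera"])
    d=np.c_[(uv[:,0]-c["cx"])/c["fx"],-(uv[:,1]-c["cy"])/c["fy"],-np.ones(len(uv))]
    return T[:3,3],d@T[:3,:3].T
def plane(c,uv,z):
    o,d=ray(c,uv); return (o+d*((z-o[2])/d[:,2])[:,None])
def proj(c,P):
    T=np.asarray(c["world_from_camera"]); p=(np.atleast_2d(P)-T[:3,3])@T[:3,:3]
    return np.c_[c["cx"]+c["fx"]*p[:,0]/-p[:,2],c["cy"]-c["fy"]*p[:,1]/-p[:,2]]
def world(c):
    v,u=np.mgrid[:420,:560]; uv=np.c_[u.ravel(),v.ravel()]
    o,d=ray(c,uv); return (o+d*c["depth"].reshape(-1,1)).reshape(420,560,3)
def snap(n,name,view=None):
    from cell import read_camera
    c=read_camera(n); np.savez(name+".npz",**c)
    cv2.imwrite(f"pics/{name}.png",c["img"][:,:,::-1]); return c
def load(n): return dict(np.load(n+".npz"))
E
python3 - <<'E'
from h import *
c=load("top0")
L=dict(Lboard=(240,180),barb=(335,175),sandb=(421,200),tinb=(157,223),square=(330,253),sander=(252,238),tin=(397,250),b1=(203,278),b2=(153,292),b3=(94,298),b4=(142,172),yellow=(284,150),block=(289,208),rod=(215,227),disc=(369,217),pen=(190,188),mug=(55,345),glue=(75,250),screwdriver=(520,258))
W=world(c)
for k,p in L.items():
    P=plane(c,p,0)[0]; print(k,P.round(3)[:2],"r",np.hypot(*P[:2]).round(3),"depthz",W[p[1],p[0],2].round(3))
from cell import *
w=snap("wrist","w0");print(w["fx"],w["cx"],w["cy"],w["world_from_camera"].round(3).tolist())
E
```

```text
Lboard [0.642 0.14 ] r 0.657 depthz 0.006
barb [ 0.639 -0.144] r 0.655 depthz 0.004
sandb [ 0.545 -0.391] r 0.671 depthz 0.001
tinb [0.527 0.389] r 0.655 depthz 0.004
square [ 0.405 -0.109] r 0.42 depthz 0.018
sander [0.464 0.114] r 0.478 depthz 0.042
tin [ 0.401 -0.303] r 0.503 depthz 0.028
b1 [0.357 0.261] r 0.442 depthz 0.013
b2 [0.327 0.405] r 0.52 depthz 0.014
b3 [0.321 0.572] r 0.656 depthz 0.005
b4 [0.686 0.431] r 0.81 depthz 0.008
yellow [0.727 0.002] r 0.727 depthz 0.051
block [0.547 0.   ] r 0.547 depthz 0.02
rod [0.504 0.22 ] r 0.55 depthz 0.035
disc [ 0.504 -0.232] r 0.555 depthz 0.014
pen [0.627 0.289] r 0.691 depthz 0.006
mug [0.198 0.68 ] r 0.708 depthz 0.006
glue [0.463 0.628] r 0.78 depthz 0.124
screwdriver [ 0.355 -0.655] r 0.745 depthz 0.02
368.9730393785952 276.9835462364808 210.95384661267428 [[0.432, 0.865, 0.255, 0.295], [-0.902, 0.414, 0.122, -0.439], [-0.0, -0.283, 0.959, 0.384], [0.0, 0.0, 0.0, 1.0]]
```

View pics/w0.png

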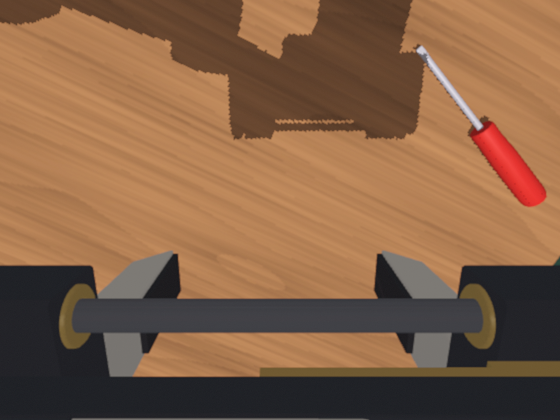

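The wrist view shows the screwdriver at (500,160) and the gripper's shadow. The camera sits about 75 mm ahead of the TCP along tool x. Next is a short tour.

Call:
arm_command(
  xyz=[
    [19,34,0],
    [19,34,0],
    [19,34,0],
    [19,34,0],
    [19,34,0],
    [19,34,0],
    [19,34,0],
    [19,34,0],
    [0,0,0],
    [0,0,0],
    [0,0,0],
  ],
  spin=[-3.2,-3.2,-3.2,-3.2,-3.2,-3.2,-3.2,-3.2,0,0,0],
)

```text
time: 1.25
tool_pos: [0.3786, -0.2021, 0.4046]
tool_rot: [3.141, 0.0, -0.0]
contact_force: [-0.3, -0.3, 1.1]
opening: 0.0916
grip_force: 0.0
```

Run:
```python
from h import *
snap("wrist","w1")
```

Call:
arm_command(
  xyz=[
    [30,0,0],
    [45,0,0],
    [45,0,0],
    [45,0,0],
    [15,0,0],
    [0,0,0],
    [0,0,0],
    [0,0,0],
  ],
  spin=[0,0,0,0,0,0,0,0],
)

```text
time: 2.1
tool_pos: [0.5577, -0.2022, 0.4048]
tool_rot: [-3.142, 0.001, -0.001]
contact_force: [-0.0, 0.3, 0.6]
opening: 0.0919
grip_force: 0.0
```

Run:
```python
from h import *
snap("wrist","w2")
```

Call:
arm_command(
  xyz=[
    [0,30,0],
    [0,48,0],
    [0,48,0],
    [0,48,0],
    [0,48,0],
    [0,48,0],
    [0,48,0],
    [0,48,0],
    [0,48,0],
    [0,30,0],
    [0,6,0],
    [0,0,0],
    [0,0,0],
    [0,0,0],
  ],
  spin=[0,0,0,0,0,0,0,0,0,0,0,0,0,0],
)

```text
time: 3.55
tool_pos: [0.5591, 0.2469, 0.405]
tool_rot: [3.141, -0.0, -0.002]
contact_force: [0.2, 0.1, -0.3]
opening: 0.0914
grip_force: 0.0
```

Run:
```python
from h import *
snap("wrist","w3")
```

Call:
arm_command(
  xyz=[
    [-30,0,0],
    [-45,0,0],
    [-45,0,0],
    [-45,0,0],
    [-15,0,0],
    [0,0,0],
    [0,0,0],
    [0,0,0],
  ],
  spin=[0,0,0,0,0,0,0,0],
)

```text
time: 4.4
tool_pos: [0.38, 0.2482, 0.4048]
tool_rot: [-3.142, -0.001, -0.001]
contact_force: [0.3, -0.8, 0.1]
opening: 0.092
grip_force: 0.0
```

Run:
```python
from h import *
snap("wrist","w4"); snap("top","top1")
from cell import *
print(observe()["tool_pos"],observe()["tool_rot"],observe()["qpos"],observe()["contact_force"])
m=np.vstack([np.hstack([cv2.imread(f"pics/w{a}.png")[:290] for a in r]) for r in [(3,2),(4,1)]])
cv2.imwrite("pics/mos.png",cv2.resize(m,(800,414),interpolation=cv2.INTER_AREA))
```

```text
[0.37990951 0.24832835 0.40450167] [ 3.14133640e+00  1.04096533e-04 -1.13944595e-03] [ 4.09863004e-01  2.11884363e-01  1.70701066e+00 -2.05640718e-04
  1.22289545e+00  1.98186889e+00] [-0.5342186  -0.12795322 -0.94030672]
```

View pics/mos.png

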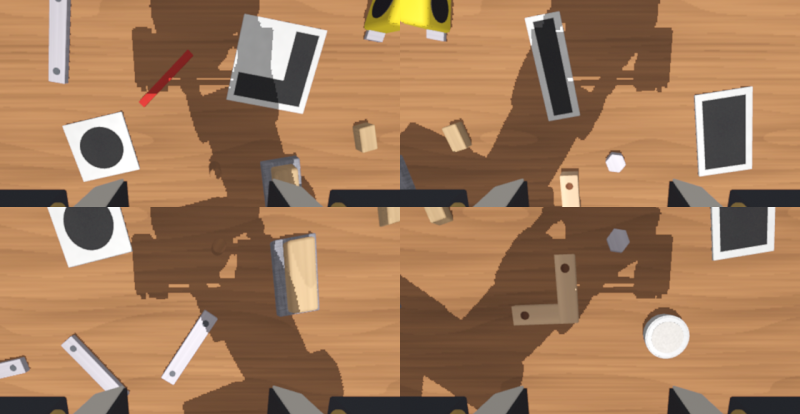

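The mosaic combines four wrist views; pixels are in the 800×414 image.
- **Boards:** L board (277,65), tin board (101,146), bar board (552,66), sander board (724,130).
- **Things:** square (550,290), tin (666,335), sander (297,273).
- **Bar look-alikes:** (189,347), (94,362), (8,368), (60,40).
- **Choice:** in the top view the candidates are (203,278) at r=0.44, (153,292) at 0.52, (94,298) at 0.66 and (142,172) at 0.81. I choose (203,278), which is (189,347) in the mosaic and in w4.

Now I'll measure, with a close crop of the chosen bar.

```bash
cat > meas.py <<'E'
from h import *
def thing(c,xy,r,zlo,zhi):
    "depth-height mask near xy -> contour pixels, top height"
    W=world(c); m=((c["depth"]>0)&(W[...,2]>zlo)&(W[...,2]<zhi)&(np.hypot(W[...,0]-xy[0],W[...,1]-xy[1])<r)).astype(np.uint8)
    return m,W
def black(c,xy,r,thr):
    g=c["img"].max(2); uvc=proj(c,[[*xy,.005]])[0]; W=world(c)
    m=((g<thr)&(np.hypot(W[...,0]-xy[0],W[...,1]-xy[1])<r)).astype(np.uint8)
    return m
def big(m):
    m=cv2.morphologyEx(m,cv2.MORPH_OPEN,np.ones((3,3),np.uint8))
    n,l,s,_=cv2.connectedComponentsWithStats(m); 
    return (l==1+np.argmax(s[1:,4])).astype(np.uint8)
def rect(c,m,z):
    k=max(cv2.findContours(m,cv2.RETR_EXTERNAL,cv2.CHAIN_APPROX_NONE)[0],key=cv2.contourArea)[:,0]
    P=(plane(c,k,z)[:,:2]*1000).astype(np.float32)
    r=cv2.minAreaRect(P); v,u=np.nonzero(m); cen=(plane(c,np.c_[u,v],z)[:,:2]*1000).mean(0)
    return r,cen,P
def show(n,r,cen): print(n,"c",np.round(r[0],1),"size",np.round(r[1],1),"ang",round(r[2],2),"centroid",cen.round(1))
E
python3 - <<'E'
from meas import *
C={k:load(k) for k in ["w1","w2","w3","w4","top1"]}
for n,v,xy,r,h in [("square","w1",(.405,-.115),.1,.018),("tin","w1",(.40,-.30),.06,.03),("sander","w4",(.46,.115),.085,.04),("bar","w4",(.357,.261),.085,.012),]:
    c=C[v]; m,W=thing(c,xy,r,h*.75,h+.012); m=big(m); z=np.median(W[...,2][m>0]); print(n,"top z",z.round(4)); R=rect(c,m,z); show(n,*R[:2])
for n,v,xy,r in [("Lb","w3",(.645,.145),.085),("barb","w2",(.64,-.145),.08),("sandb","w2",(.545,-.39),.075),("tinb","w3",(.527,.389),.06)]:
  for thr in (60,75):
    c=C[v]; m=big(black(c,xy,r,thr)); W=world(c); z=np.median(W[...,2][m>0]); print(n,thr,"z",z.round(4)); show(n,*rect(c,m,.005)[:2])
t=C["top1"]["img"][150:330,60:460]; w=C["w4"]["img"][90:290,130:430]
cv2.imwrite("pics/crop.png",np.hstack([cv2.resize(t,(480,216)),cv2.resize(w,(320,216))])[:,:,::-1])
E
```

```text
square top z 0.0174
square c [ 440.9 -126. ] size [90.  90.2] ang 2.01 centroid [ 429.9 -140.6]
tin top z 0.0298
tin c [ 380.2 -294.5] size [60.3 58.7] ang 89.99 centroid [ 380.5 -294.6]
sander top z 0.0393
sander c [460.9 119.8] size [88.9 35.6] ang 10.28 centroid [462.7 120. ]
bar top z 0.0114
bar c [360.2 264.3] size [ 22.1 119.6] ang 56.84 centroid [362.  263.2]
Lb 60 z 0.3145
Lb c [394.7 -24.6] size [150.1 112. ] ang 12.06 centroid [402.4 -36.7]
Lb 75 z 0.3147
Lb c [394.7 -24.5] size [150.1 112.1] ang 12.06 centroid [402.4 -36.4]
barb 60 z 0.3269
barb c [350.3 -22.7] size [355.8 214.4] ang 89.89 centroid [318.5  15.3]
barb 75 z 0.3266
barb c [350.9 -22.7] size [355.8 215.6] ang 89.86 centroid [320.7  16.4]Traceback (most recent call last):
  File "<stdin>", line 7, in <module>
  File "meas.py", line 13, in big
    return (l==1+np.argmax(s[1:,4])).astype(np.uint8)
                 ~~~~~~~~~^^^^^^^^^
    return _wrapfunc(a, 'argmax', axis=axis, out=out, **kwds)
    return bound(*args, **kwds)
ValueError: attempt to get argmax of an empty sequence
```

Run:
```python
import re;s=open("meas.py").read().replace("m=((g<thr)&","m=((W[...,2]<.02)&(c[\"depth\"]>0)&(g<thr)&");open("meas.py","w").write(s)
from meas import *
C={k:load(k) for k in ["w1","w2","w3","w4","top1"]}
for n,v,xy,r in [("Lb","w3",(.645,.145),.085),("barb","w2",(.64,-.145),.08),("sandb","w2",(.545,-.39),.08),("tinb","w3",(.527,.389),.06)]:
    c=C[v];W=world(c);q=(np.hypot(W[...,0]-xy[0],W[...,1]-xy[1])<r)&(W[...,2]<.02)
    print(n,np.histogram(c["img"].max(2)[q],bins=range(0,260,20))[0], proj(c,[[*xy,.005]]).round())
c=C["w4"];uv=proj(C["w4"],[[.36,.264,.012]])[0].astype(int)
t=C["top1"]["img"][150:330,60:460]; w=c["img"][90:290,130:430]
cv2.imwrite("pics/crop.png",np.hstack([cv2.resize(t,(480,216)),cv2.resize(w,(320,216))])[:,:,::-1])
```

```text
Lb [   0 1664  148 3186  232 4479  319 4198  395 4312 1285  474] [[382.  91.]]
barb [    0  3183   248   184   125 10449   613  2396   308  1050  2254   136] [[220.  95.]]
sandb [   0    0    1 5384   58  150   79   96  297 4527 3687  478] [[456. 189.]]
tinb [   0    0   13 2596   46   44   69   84  205 1746  536  276] [[145. 208.]]
```

View pics/crop.png

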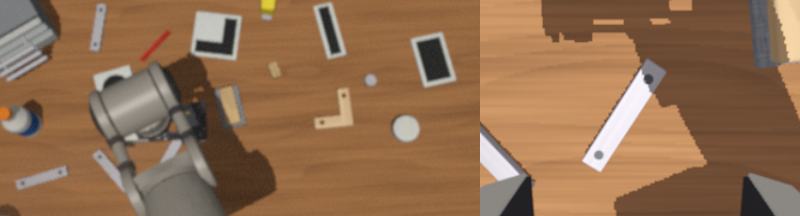

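The left half of the crop is the top view, showing four bars, with the one nearest the base partly under the arm at (170,150). The right half is the close wrist view of the chosen bar at (625,115), flat with two screw holes. No other bar lies closer to the base.

```bash
cat >> meas.py <<'E'
def blackfit(c,xy,r,thr=83):
    m=big(black(c,xy,r,thr)); return m
def cpix(m): v,u=np.nonzero(m); return np.array([u.mean(),v.mean()])
def tri(c1,p1,c2,p2):
    o1,d1=ray(c1,p1);o2,d2=ray(c2,p2);d1=d1[0];d2=d2[0]
    s=np.linalg.lstsq(np.c_[d1,-d2],o2-o1,rcond=None)[0]; a=o1+s[0]*d1;b=o2+s[1]*d2
    return (a+b)/2*1000,np.linalg.norm(a-b)*1000
E
python3 - <<'E'
from meas import *
C={k:load(k) for k in ["w1","w2","w3","w4","top1","top0"]}
for n,v,xy,r in [("Lb","w3",(.645,.145),.085),("barb","w2",(.64,-.145),.08),("sandb","w2",(.545,-.39),.08),("tinb","w3",(.527,.389),.06)]:
    c=C[v]; m=blackfit(c,xy,r); R=rect(c,m,.005); show(n,*R[:2])
    for t in ("top0","top1"):
        m2=blackfit(C[t],xy,r); R2=rect(C[t],m2,.005);show("  "+t,*R2[:2]); print("   tri",*[np.round(q,1) for q in tri(c,cpix(m),C[t],cpix(m2))])
for n,v,t,xy,r,h in [("square","w1","top1",(.44,-.126),.09,.018),("tin","w1","top1",(.38,-.295),.06,.03),("sander","w4","top0",(.46,.12),.085,.04),("bar","w4","top0",(.36,.264),.085,.012)]:
    P=[]
    for q in (v,t):
        m,W=thing(C[q],xy,r,h*.7,h+.012); m=big(m); P+=[cpix(m)]; R=rect(C[q],m,h);show(n+" "+q,*R[:2])
    print("   tri",*[np.round(q,1) for q in tri(C[v],P[0],C[t],P[1])])
E
```

```text
Lb c [643.7 142.5] size [94.2 94.3] ang 79.52 centroid [629.9 131.8]
  top0 c [642.8 140.6] size [87.8 85.3] ang 80.33 centroid [627.7 129.5]
   tri [630.  129.6  -2.2] 0.8
  top1 c [642.9 140.7] size [87.3 85.8] ang 79.81 centroid [627.6 129.9]
   tri [629.9 129.8  -1.7] 1.1
barb c [ 638.8 -139.8] size [124.6  26.9] ang 10.05 centroid [ 641.4 -139.4]
  top0 c [ 638.4 -141.2] size [117.1  20.5] ang 9.89 centroid [ 637.  -141.6]
   tri [ 6.404e+02 -1.404e+02  3.000e-01] 5.7
  top1 c [ 637.3 -141.3] size [114.9  20.2] ang 10.19 centroid [ 636.  -141.8]
   tri [ 640.1 -140.5   -1.1] 6.5
sandb c [ 547.8 -386.8] size [103.1  58.7] ang 8.86 centroid [ 549.7 -386.9]
  top0 c [ 547.3 -388.7] size [97.7 54.1] ang 9.09 centroid [ 546.7 -388.9]
   tri [ 548.5 -391.2   -3.6] 0.4
  top1 c [ 547.2 -388.7] size [97.9 54.6] ang 8.65 centroid [ 546.8 -388.7]
   tri [ 548.6 -391.    -3.2] 0.3
tinb c [527.8 392.2] size [62.1 61. ] ang 89.85 centroid [528.4 392.3]
  top0 c [526.5 391.2] size [52.6 54.5] ang 88.71 centroid [527.3 391.1]
   tri [527.9 392.2   3.3] 1.5
  top1 c [545.3 398.5] size [18.9 46.5] ang 27.24 centroid [543.8 398.4]
   tri [536.4 388.4  28.9] 10.1
square w1 c [ 440.9 -126.1] size [89.8 90.1] ang 2.05 centroid [ 429.9 -140.7]
square top1 c [ 437.6 -127.6] size [89.7 90.6] ang 2.48 centroid [ 425.1 -141.3]
   tri [ 428.1 -141.    10. ] 4.5
tin w1 c [ 380.3 -294.4] size [60.3 58.7] ang 89.99 centroid [ 380.7 -294.4]
tin top1 c [ 377.  -296.4] size [56.7 57.8] ang 83.62 centroid [ 376.1 -296.7]
   tri [ 377.9 -299.2   15.4] 1.9
sander w4 c [460.9 120.5] size [88.8 36.1] ang 9.99 centroid [462.6 120.6]
sander top0 c [457.9 114.9] size [90.3 33.8] ang 10.4 centroid [458.  114.9]
   tri [462.3 114.9  23.1] 2.6
bar w4 c [360.4 264.3] size [ 22.1 119.4] ang 56.8 centroid [362.2 263.2]
bar top0 c [358.5 260.1] size [22.5 66.6] ang 57.79 centroid [360.8 260.7]
   tri [361.4 262.3   5.4] 1.6
```

Poses are measured. Next I move near the square and tin for a second, lower view to check heights and bias.

Call:
arm_command(
  xyz=[
    [2,-44,-8],
    [2,-44,-8],
    [2,-44,-8],
    [2,-44,-8],
    [2,-44,-8],
    [2,-44,-7],
    [2,-44,-7],
    [2,-44,-7],
    [2,-44,-7],
    [2,-42,-7],
    [0,0,0],
    [0,0,0],
    [0,0,0],
  ],
  spin=[0,0,0,0,0,0,0,0,0,0,0,0,0],
)

```text
time: 5.8
tool_pos: [0.3989, -0.1888, 0.3296]
tool_rot: [-3.141, 0.001, 0.0]
contact_force: [-0.3, 0.5, -0.5]
opening: 0.0918
grip_force: 0.0
```

```bash
cat >> meas.py <<'E'
def two(c,h,xy,r,c0):
    "measure by depth mask in c; triangulate against c0"
    P=[]
    for q in (c0,c):
        m,W=thing(q,xy,r,h*.75,h+.012); m=big(m); R=rect(q,m,h); show("  ",*R[:2]); P+=[proj(q,[[*np.array(R[0])/1000,h]])[0]]
    print("  tri",*[np.round(q,1) for q in tri(c0,P[0],c,P[1])])
E
python3 - <<'E'
from meas import *
from cell import *
c=snap("wrist","w5");c0=load("w1")
print(observe()["tool_pos"])
two(c,.018,(.44,-.126),.09,c0); two(c,.03,(.38,-.295),.06,c0)
E
```

```text
[ 0.39893295 -0.18850951  0.32975227]
   c [ 440.9 -126.1] size [89.8 90. ] ang 2.01 centroid [ 429.9 -140.7]Traceback (most recent call last):
  File "<stdin>", line 5, in <module>
  File "meas.py", line 31, in two
    m,W=thing(q,xy,r,h*.75,h+.012); m=big(m); R=rect(q,m,h); show("  ",*R[:2]); P+=[proj(q,[[*np.array(R[0])/1000,h]])[0]]
                                                                                              ~~~~~~~~^^^^^^
ValueError: setting an array element with a sequence. The requested array has an inhomogeneous shape after 1 dimensions. The detected shape was (3,) + inhomogeneous part.
```

```bash
sed -i 's|proj(q,\[\[\*np.array(R\[0\])/1000,h\]\])|proj(q,[[R[0][0]/1000,R[0][1]/1000,h]])|' meas.py
python3 - <<'E'
from meas import *
c=load("w5");c0=load("w1")
two(c,.018,(.44,-.126),.09,c0); two(c,.03,(.38,-.295),.06,c0)
E
```

```text
c [ 440.9 -126.1] size [89.8 90. ] ang 2.01 centroid [ 429.9 -140.7]Traceback (most recent call last):
  File "<stdin>", line 3, in <module>
  File "meas.py", line 31, in two
    m,W=thing(q,xy,r,h*.75,h+.012); m=big(m); R=rect(q,m,h); show("  ",*R[:2]); P+=[proj(q,[[R[0][0]/1000,R[0][1]/1000,h]])[0]]
                                                                                             ~~~~~~~^~~~~
TypeError: unsupported operand type(s) for /: 'tuple' and 'int'
```

```bash
sed -i 's|R\[0\]\[0\]/1000,R\[0\]\[1\]/1000|R[0][0][0]/1000,R[0][0][1]/1000|' meas.py
python3 - <<'E'
from meas import *
c=load("w5");c0=load("w1")
two(c,.018,(.44,-.126),.09,c0); two(c,.03,(.38,-.295),.06,c0)
E
```

```text
c [ 440.9 -126.1] size [89.8 90. ] ang 2.01 centroid [ 429.9 -140.7]
   c [ 440.8 -126. ] size [89.7 90. ] ang 2.12 centroid [ 430.1 -140.6]
  tri [ 440.9 -126.3   18.9] 0.1
   c [ 380.3 -294.4] size [60.3 58.7] ang 89.99 centroid [ 380.6 -294.5]
   c [ 382.3 -294.6] size [61.3 55.8] ang 72.55 centroid [ 381.9 -294.3]
  tri [ 379.2 -297.1   22.1] 1.6
```

Call:
arm_command(
  xyz=[
    [10,8,-25],
    [10,8,-25],
    [10,8,-25],
    [9,7,-25],
    [0,0,-20],
    [0,0,-14],
    [0,0,-8],
    [0,0,-5],
    [0,0,0],
    [0,0,0],
  ],
  spin=[0.5,0.5,0.5,0.5,0,0,0,0,0,0],
  jaw=1,
)

```text
time: 6.85
tool_pos: [0.4381, -0.1584, 0.1833]
tool_rot: [3.141, -0.001, 0.035]
contact_force: [-0.2, 1.1, 0.2]
opening: 0.0917
grip_force: 0.0
```

Call:
arm_command(
  xyz=[
    [0,0,0],
    [0,0,0],
    [0,0,0],
    [0,0,0],
    [0,0,0],
    [0,0,0],
    [0,0,0],
  ],
  spin=[0,0,0,0,0,0,0],
  jaw=-1,
  squeeze=25,
)

```text
time: 7.55
tool_pos: [0.4378, -0.1585, 0.1827]
tool_rot: [3.142, 0.0, 0.035]
contact_force: [0.1, -0.7, -0.2]
opening: 0.0404
grip_force: 0.0
```

Call:
arm_command(
  xyz=[
    [0,0,0],
    [0,0,0],
    [0,0,0],
    [0,0,0],
    [0,0,0],
  ],
  spin=[0,0,0,0,0],
)

```text
time: 8.05
tool_pos: [0.4379, -0.1585, 0.1827]
tool_rot: [3.141, 0.0, 0.035]
contact_force: [1.0, -1.2, 0.0]
opening: 0.0257
grip_force: 25.0
```

Call:
arm_command(
  xyz=[
    [0,0,10],
    [0,0,25],
    [0,0,40],
    [0,0,45],
    [0,0,15],
    [0,0,0],
    [0,0,0],
  ],
  spin=[0,0,0,0,0,0,0],
)

```text
time: 8.75
tool_pos: [0.4375, -0.1582, 0.3175]
tool_rot: [-3.141, 0.0, 0.035]
contact_force: [-0.6, -0.0, -1.0]
opening: 0.0255
grip_force: 25.0
```

Run:
```python
from meas import *
c=snap("wrist","w6"); W=world(c)
m=((abs(W[...,2]-.153)<.008)&(np.hypot(W[...,0]-.44,W[...,1]+.126)<.1)).astype(np.uint8);m=big(m)
z=np.median(W[...,2][m>0]);print(z,m.sum())
P=plane(c,np.argwhere(m)[:,::-1],z)*1000
for x in range(400,495,6):
    q=P[abs(P[:,0]-x)<1.5]; 
    if len(q): print(x,q[:,1].min().round(1),q[:,1].max().round(1))
```

```text
0.1523333303262432 8938
430 -164.7 -143.2
436 -169.8 -142.7
442 -171.9 -131.5
448 -185.3 -126.9
454 -168.8 -143.0
460 -168.4 -142.9
466 -168.1 -142.4
472 -168.2 -142.4
478 -167.8 -141.9
484 -167.5 -141.8
```

View pics/w6.png

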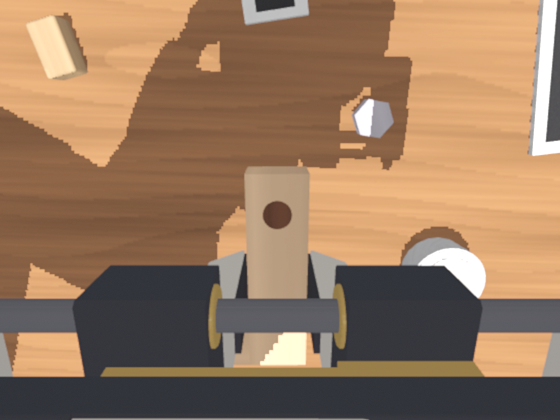

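The held square reads y about 1.9 mm too far left compared with the TCP, so the wrist camera's y bias is +1.9 mm. The bar board edge is at (275,10) and the tin at (445,265). I'll apply this bias to the placing.

Call:
arm_command(
  xyz=[
    [14,19,0],
    [28,38,0],
    [28,38,0],
    [28,38,0],
    [28,38,0],
    [28,38,0],
    [28,38,0],
    [14,21,0],
    [0,0,0],
    [0,0,0],
    [0,0,0],
  ],
  spin=[-1.5,-1.5,-2,-1.5,-1.5,-1.5,-1.5,-1.5,0,0,0],
)

```text
time: 9.9
tool_pos: [0.6334, 0.1086, 0.3165]
tool_rot: [3.141, 0.003, -0.184]
contact_force: [0.5, 0.5, -1.5]
opening: 0.0256
grip_force: 25.0
```

Call:
arm_command(
  xyz=[
    [0.4,1.3,-30],
    [0,0,-40],
    [0,0,-30],
    [0,0,-15],
    [0,0,-7],
    [0,0,-3],
    [0,0,-1.5],
    [0,0,-1.5],
    [0,0,0],
    [0,0,0],
  ],
  spin=[0,0,0,0,0,0,0,0,0,0],
)

```text
time: 10.9
tool_pos: [0.6344, 0.1109, 0.1905]
tool_rot: [-3.141, -0.001, -0.183]
contact_force: [-0.4, -0.3, -1.1]
opening: 0.026
grip_force: 25.0
```

Call:
arm_command(
  xyz=[
    [-0.5,-0.8,-1],
    [0,0,-1],
    [0,0,-0.7],
    [0,0,0],
    [0,0,0],
  ],
  spin=[0,0,0,0,0],
)

```text
time: 11.4
tool_pos: [0.6338, 0.11, 0.1878]
tool_rot: [3.142, -0.0, -0.183]
contact_force: [-2.8, -0.8, 6.2]
opening: 0.0258
grip_force: 25.0
```

Call:
arm_command(
  xyz=[
    [0,0,0],
    [0,0,0],
    [0,0,0],
    [0,0,0],
    [0,0,0],
    [0,0,20],
    [0,0,45],
    [0,0,45],
    [-10,0,45],
    [-15,0,30],
    [-15,10,0],
    [0,0,0],
    [0,0,0],
    [0,0,0],
  ],
  spin=[0,0,0,0,0,0,0,2,4,4.5,0,0,0,0],
  jaw=1,
)

```text
time: 12.8
tool_pos: [0.5942, 0.1197, 0.3711]
tool_rot: [3.141, 0.001, -0.0]
contact_force: [-0.1, 1.0, 0.4]
opening: 0.092
grip_force: 0.0
```

```bash
cat >> meas.py <<'E'
def white_board(c,xy,r):
    g=c["img"].astype(int); W=world(c)
    sat=(g.max(2)-g.min(2))/(g.max(2)+1)
    return big(((sat<.25)&(W[...,2]<.03)&(W[...,2]>-.01)&(np.hypot(W[...,0]-xy[0],W[...,1]-xy[1])<r)).astype(np.uint8))
E
python3 - <<'E'
from meas import *
c=snap("wrist","w7")
m,W=thing(c,(.644,.1425),.085,.019,.035); m=big(m); R=rect(c,m,.023); show("sq",*R[:2]); print(np.median(W[...,2][m>0]))
cv2.imwrite("pics/w7c.png",cv2.resize(c["img"][:260,160:480,::-1],None,fx=2,fy=2))
E
```

```text
sq c [643.6 142.4] size [89.8 89.8] ang 79.59 centroid [629.6 131.1]
0.02242061256284955
```

View pics/w7c.png

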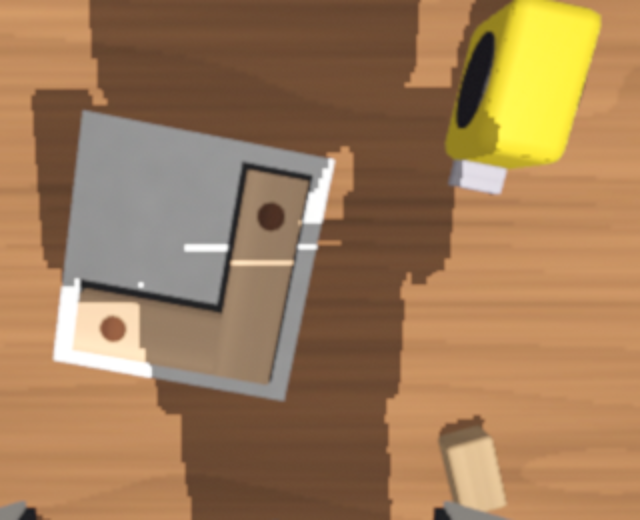

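The square sits on the silhouette with an even margin: (643.6, 142.4, -10.4°) against the target (643.7, 142.5, -10.5°). The sander is next.

Call:
arm_command(
  xyz=[
    [-25,0,-4],
    [-42,0,-4],
    [-42,0,-4],
    [-42,0,-4],
    [-33,0,-4],
    [0,0,0],
    [0,0,0],
    [0,0,0],
  ],
  spin=[0,0,0,0,0,0,0,0],
)

```text
time: 13.65
tool_pos: [0.4111, 0.1199, 0.3522]
tool_rot: [3.142, -0.001, -0.0]
contact_force: [0.3, -0.4, -0.6]
opening: 0.0919
grip_force: 0.0
```

Run:
```python
from meas import *
c=snap("wrist","w8")
two(c,.04,(.46,.12),.085,load("w4"))
m,W=thing(c,(.46,.12),.085,.011,.021); m=m|thing(c,(.46,.12),.085,.011,.05)[0]; print(np.median(W[...,2][thing(c,(.46,.12),.085,.03,.05)[0]>0]))
```

```text
c [460.9 120.1] size [88.8 35.5] ang 10.28 centroid [462.6 120.3]
   c [461.5 117.6] size [88.5 33.5] ang 9.99 centroid [463.4 117.9]
  tri [461.  117.5  33.3] 0.1
0.03920669892340545
```

Call:
arm_command(
  xyz=[
    [17,-1,-20],
    [17,-1,-40],
    [16,-2,-40],
    [0,0,-28],
    [0,0,-15],
    [0,0,-7],
    [0,0,-5],
    [0,0,0],
    [0,0,0],
  ],
  spin=[4,4,2,0,0,0,0,0,0],
)

```text
time: 14.6
tool_pos: [0.4602, 0.1161, 0.1977]
tool_rot: [3.141, -0.001, 0.174]
contact_force: [0.3, 0.5, 0.5]
opening: 0.0915
grip_force: 0.0
```

Call:
arm_command(
  xyz=[
    [1,0,0],
    [0,0,0],
    [0,0,0],
    [0,0,0],
    [0,0,0],
    [0,0,0],
    [0,0,0],
    [0,0,0],
    [0,0,0],
    [0,0,0],
    [0,0,0],
  ],
  spin=[0,0,0,0,0,0,0,0,0,0,0],
  jaw=-1,
  squeeze=30,
)

```text
time: 15.7
tool_pos: [0.4607, 0.116, 0.197]
tool_rot: [3.141, 0.0, 0.174]
contact_force: [0.6, -1.0, -0.7]
opening: 0.0337
grip_force: 30.0
```

Call:
arm_command(
  xyz=[
    [0,0,10],
    [0,0,25],
    [0,0,40],
    [0,0,40],
    [0,0,15],
    [0,0,0],
    [0,0,0],
  ],
  spin=[0,0,0,0,0,0,0],
)

```text
time: 16.4
tool_pos: [0.4603, 0.116, 0.3268]
tool_rot: [3.142, 0.001, 0.175]
contact_force: [0.5, -0.2, -1.0]
opening: 0.0336
grip_force: 30.0
```

Call:
arm_command(
  xyz=[
    [4,-22,0],
    [8,-44,0],
    [8,-46,0],
    [8,-46,0],
    [8,-46,0],
    [8,-46,0],
    [8,-46,0],
    [8,-46,0],
    [8,-46,0],
    [8,-46,0],
    [8,-46,0],
    [3,-24,0],
    [0,0,0],
    [0,0,0],
    [0,0,0],
  ],
  spin=[0,0,0,0,-0.6,-0.6,0,0,0,0,0,0,0,0,0],
)

```text
time: 17.9
tool_pos: [0.5478, -0.3868, 0.3257]
tool_rot: [-3.139, 0.002, 0.154]
contact_force: [0.0, 0.1, -1.1]
opening: 0.0338
grip_force: 30.0
```

Call:
arm_command(
  xyz=[
    [-0.5,-1.8,-25],
    [0,0,-40],
    [0,0,-30],
    [0,0,-15],
    [0,0,-7],
    [0,0,-3],
    [0,0,-1],
    [0,0,0],
    [0,0,0],
    [0,0,0],
  ],
  spin=[0,0,0,0,0,0,0,0,0,0],
)

```text
time: 18.9
tool_pos: [0.5474, -0.3899, 0.2069]
tool_rot: [3.14, -0.001, 0.153]
contact_force: [-0.6, -0.3, -1.6]
opening: 0.0341
grip_force: 30.0
```

Call:
arm_command(
  xyz=[
    [-0.2,1,-1.5],
    [0,0,-1.5],
    [0,0,-1],
    [0,0,-0.5],
    [0,0,0],
    [0,0,0],
    [0,0,0],
  ],
  spin=[0,0,0,0,0,0,0],
)

```text
time: 19.6
tool_pos: [0.547, -0.3887, 0.2021]
tool_rot: [3.142, 0.0, 0.154]
contact_force: [-2.9, 3.1, 4.6]
opening: 0.0336
grip_force: 30.0
```

Call:
arm_command(
  xyz=[
    [0,0,0],
    [0,0,0],
    [0,0,0],
    [0,0,0],
    [0,0,0],
    [0,0,0],
    [0,0,20],
    [0,0,45],
    [0,0,45],
    [-20,0,45],
    [-25,0,20],
    [0,0,0],
    [0,0,0],
    [0,0,0],
  ],
  spin=[0,0,0,0,0,0,0,0,-3,-3,-2.8,0,0,0],
  jaw=1,
)

```text
time: 21.0
tool_pos: [0.5024, -0.3886, 0.3749]
tool_rot: [-3.14, 0.002, 0.001]
contact_force: [-0.5, 0.7, 0.4]
opening: 0.0917
grip_force: 0.0
```

Run:
```python
from meas import *
c=snap("wrist","w9"); xy=(.5478,-.387)
m,W=thing(c,xy,.085,.036,.055); m=big(m); R=rect(c,m,.045); show("grip",*R[:2]); print(np.median(W[...,2][m>0]))
m=white_board(c,xy,.085)
cv2.imwrite("pics/w9c.png",cv2.resize(c["img"][:280,130:450,::-1],None,fx=2,fy=2))
m,W=thing(c,(.380,-.295),.06,.022,.04); print(m.sum())
```

```text
grip c [ 547.8 -386.8] size [88.5 33.4] ang 8.8 centroid [ 549.6 -386.5]
0.04424342475551579
576
```

View pics/w9c.png

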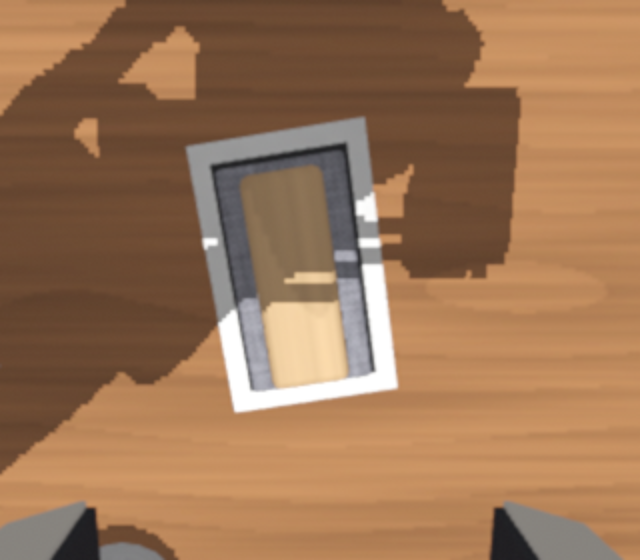

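The sander sits centred on its silhouette, with an even dark rim and all white around it. The tin is next, starting with a re-measurement from straight above.

Call:
arm_command(
  xyz=[
    [-20,10,-5],
    [-40,22,-5],
    [-40,22,-5],
    [-40,22,-5],
    [-27,18,-5],
    [0,0,0],
    [0,0,0],
    [0,0,0],
  ],
  spin=[0,0,0,0,0,0,0,0],
)

```text
time: 21.85
tool_pos: [0.3361, -0.2955, 0.3514]
tool_rot: [3.141, -0.001, 0.001]
contact_force: [0.6, -0.5, 0.0]
opening: 0.0916
grip_force: 0.0
```

Run:
```python
from meas import *
c=snap("wrist","w10")
two(c,.03,(.38,-.295),.06,load("w1"))
for n in ("w10","w1"):
    q=load(n); m,W=thing(q,(.38,-.295),.05,.027,.036); m=big(m); print(cv2.minEnclosingCircle(rect(q,m,.03)[2])); show(n,*rect(q,m,.03)[:2])
```

```text
c [ 380.3 -294.4] size [60.3 58.7] ang 89.99 centroid [ 380.6 -294.5]
   c [ 379.4 -295.5] size [58.3 59.1] ang 0.02 centroid [ 380.  -295.5]
  tri [ 379.1 -295.6   25.3] 0.5
((379.3577575683594, -295.52166748046875), 29.787160873413086)
w10 c [ 379.4 -295.5] size [58.3 59.1] ang 0.02 centroid [ 380.  -295.5]
((379.7065734863281, -294.8493347167969), 30.059478759765625)
w1 c [ 379.8 -295. ] size [59.1 57.8] ang 89.99 centroid [ 380.3 -295. ]
```

Call:
arm_command(
  xyz=[
    [14,-1,-20],
    [15,-0.5,-42],
    [14,-0.5,-42],
    [0,0,-33],
    [0,0,-18],
    [0,0,-8],
    [0,0,-4],
    [0,0,0],
    [0,0,0],
    [0,0,0],
  ],
  spin=[0,0,0,0,0,0,0,0,0,0],
)

```text
time: 22.9
tool_pos: [0.3783, -0.2971, 0.1855]
tool_rot: [3.14, -0.001, -0.0]
contact_force: [0.3, 0.3, -0.3]
opening: 0.0921
grip_force: 0.0
```

Call:
arm_command(
  xyz=[
    [0,0,0],
    [0,0,0],
    [0,0,0],
    [0,0,0],
    [0,0,0],
    [0,0,0],
    [0,0,0],
    [0,0,0],
  ],
  spin=[0,0,0,0,0,0,0,0],
  jaw=-1,
  squeeze=25,
)

```text
time: 23.7
tool_pos: [0.3781, -0.2968, 0.1846]
tool_rot: [3.141, 0.0, -0.0]
contact_force: [0.2, 0.0, 1.0]
opening: 0.0575
grip_force: 25.0
```

Call:
arm_command(
  xyz=[
    [0,0,10],
    [0,0,25],
    [0,0,40],
    [0,0,45],
    [0,0,15],
    [0,0,0],
    [0,0,0],
  ],
  spin=[0,0,0,0,0,0,0],
)

```text
time: 24.4
tool_pos: [0.3778, -0.2964, 0.3192]
tool_rot: [-3.141, 0.0, 0.0]
contact_force: [-0.5, -0.3, -1.6]
opening: 0.0577
grip_force: 25.0
```

Call:
arm_command(
  xyz=[
    [5,22,0],
    [9,44,0],
    [9,44,0],
    [9,44,0],
    [10,44,0],
    [9,44,0],
    [9,44,0],
    [10,44,0],
    [9,44,0],
    [9,44,0],
    [10,44,0],
    [9,44,0],
    [9,44,0],
    [10,44,0],
    [9,44,0],
    [9,44,0],
    [5,25,0],
    [0,0,0],
    [0,0,0],
    [0,0,0],
  ],
  spin=[0,0,0,0,0,0,0,0,0,0,0,0,0,0,0,0,0,0,0,0],
)

```text
time: 26.4
tool_pos: [0.527, 0.4092, 0.3181]
tool_rot: [3.14, 0.003, -0.001]
contact_force: [-1.2, -0.1, -0.5]
opening: 0.0577
grip_force: 25.0
```

Call:
arm_command(
  xyz=[
    [-0.6,-19,-10],
    [0,0,-35],
    [0,0,-40],
    [0,0,-25],
    [0,0,-10],
    [0,0,-3],
    [0,0,0],
    [0,0,0],
    [0,0,0],
  ],
  spin=[0,0,0,0,0,0,0,0,0],
)

```text
time: 27.3
tool_pos: [0.5268, 0.3915, 0.1982]
tool_rot: [-3.14, -0.002, -0.0]
contact_force: [0.7, 0.4, -1.0]
opening: 0.0579
grip_force: 25.0
```

Call:
arm_command(
  xyz=[
    [-0.4,-1,-3],
    [0,0,-2.5],
    [0,0,-1.5],
    [0,0,-1],
    [0,0,-0.5],
    [0,0,0],
    [0,0,0],
    [0,0,0],
  ],
  spin=[0,0,0,0,0,0,0,0],
)

```text
time: 28.1
tool_pos: [0.5259, 0.3902, 0.1896]
tool_rot: [3.141, -0.0, 0.0]
contact_force: [-4.5, -3.1, 10.3]
opening: 0.0574
grip_force: 25.0
```

Call:
arm_command(
  xyz=[
    [0,0,0],
    [0,0,0],
    [0,0,0],
    [0,0,0],
    [0,0,0],
    [0,0,0],
    [0,0,20],
    [0,0,45],
    [0,0,45],
    [-20,0,40],
    [-25,0,20],
    [0,0,0],
    [0,0,0],
    [0,0,0],
  ],
  spin=[0,0,0,0,0,0,0,0,0,0,0,0,0,0],
  jaw=1,
)

```text
time: 29.5
tool_pos: [0.4815, 0.39, 0.3566]
tool_rot: [3.14, 0.002, -0.0]
contact_force: [0.0, -0.2, 0.4]
opening: 0.0919
grip_force: 0.0
```

Run:
```python
from meas import *
c=snap("wrist","w11"); xy=(.5278,.392)
m,W=thing(c,xy,.05,.03,.042); m=big(m); R=rect(c,m,.035); show("tin",*R[:2]); print(np.median(W[...,2][m>0]))
for q in (c,load("w3")):
    show("board",*rect(q,cv2.morphologyEx(white_board(q,xy,.075),cv2.MORPH_CLOSE,np.ones((9,9))),.005)[:2])
cv2.imwrite("pics/w11c.png",cv2.resize(c["img"][:280,130:450,::-1],None,fx=2,fy=2))
```

```text
tin c [527.2 392.2] size [58.9 58. ] ang 89.95 centroid [527.8 392.1]
0.03477146756872562
board c [527.5 392.5] size [91.2 91. ] ang 12.86 centroid [532.1 392.9]
board c [528.1 391.6] size [91.7 92.4] ang 13.05 centroid [529.5 391.7]
```

View pics/w11c.png

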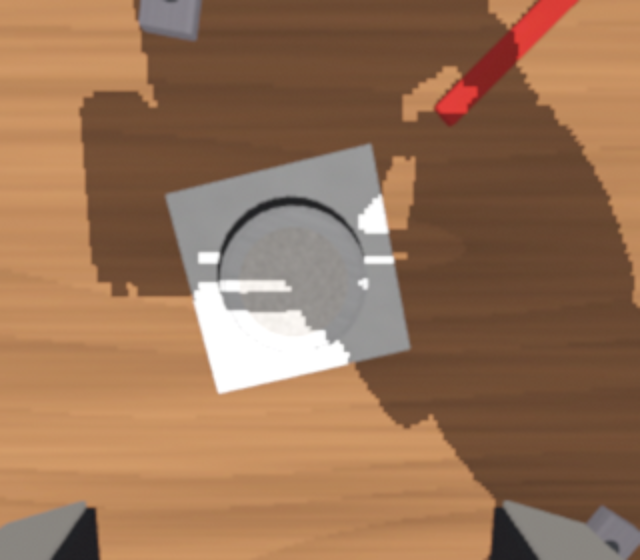

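The tin is centred at (527.2, 392.2) against the target (527.8, 392.2). For the bar, I'll look along its own direction, at yaw -33.2°, so the camera bias can be separated out.

Call:
arm_command(
  xyz=[
    [-19,-13,-1],
    [-28,-18,-1],
    [-28,-18,-1],
    [-28,-18,-1],
    [-28,-18,-1],
    [-28,-18,-1],
    [0,0,0],
    [0,0,0],
    [0,0,0],
  ],
  spin=[-5.2,-5.6,-5.6,-5.6,-5.6,-5.6,0,0,0],
)

```text
time: 30.45
tool_pos: [0.3232, 0.2877, 0.3518]
tool_rot: [-3.141, -0.0, -0.579]
contact_force: [0.3, 0.0, -1.0]
opening: 0.0917
grip_force: 0.0
```

Run:
```python
from meas import *
c=snap("wrist","w12")
two(c,.012,(.36,.264),.08,load("w4"))
m,W=thing(c,(.36,.264),.08,.008,.02); print(np.median(W[...,2][m>0]))
```

```text
c [360.4 264.3] size [ 22.  119.4] ang 56.84 centroid [362.2 263.2]
   c [360.3 263.8] size [ 21.9 118.5] ang 56.86 centroid [362.9 262.1]
  tri [360.2 264.1  11.5] 0.5
0.011392110241335518
```

Call:
arm_command(
  xyz=[
    [12,-8,-20],
    [12,-9,-42],
    [12,-8,-42],
    [0,0,-33],
    [0,0,-18],
    [0,0,-9],
    [0,0,-4],
    [0,0,0],
    [0,0,0],
    [0,0,0],
  ],
  spin=[0,0,0,0,0,0,0,0,0,0],
)

```text
time: 31.5
tool_pos: [0.3584, 0.2625, 0.1849]
tool_rot: [-3.14, -0.001, -0.579]
contact_force: [-0.2, 0.5, 0.8]
opening: 0.0918
grip_force: 0.0
```

Call:
arm_command(
  xyz=[
    [0.9,0,-2],
    [0,0,-1],
    [0,0,0],
    [0,0,0],
  ],
  spin=[0,0,0,0],
)

```text
time: 31.9
tool_pos: [0.359, 0.2622, 0.1811]
tool_rot: [3.142, 0.0, -0.58]
contact_force: [-0.0, -0.7, 0.7]
opening: 0.0918
grip_force: 0.0
```

Call:
arm_command(
  xyz=[
    [0,0,0],
    [0,0,0],
    [0,0,0],
    [0,0,0],
    [0,0,0],
    [0,0,0],
    [0,0,0],
    [0,0,0],
    [0,0,0],
    [0,0,0],
    [0,0,0],
    [0,0,0],
  ],
  spin=[0,0,0,0,0,0,0,0,0,0,0,0],
  jaw=-1,
  squeeze=40,
)

```text
time: 33.1
tool_pos: [0.359, 0.2623, 0.1811]
tool_rot: [-3.142, -0.0, -0.58]
contact_force: [-0.0, -0.2, 0.7]
opening: 0.0214
grip_force: 40.0
```

Call:
arm_command(
  xyz=[
    [0,0,10],
    [0,0,25],
    [0,0,40],
    [0,0,45],
    [0,0,20],
    [0,0,0],
    [0,0,0],
  ],
  spin=[0,0,0,0,0,0,0],
)

```text
time: 33.8
tool_pos: [0.3585, 0.262, 0.3209]
tool_rot: [3.141, 0.0, -0.579]
contact_force: [0.5, -0.2, -2.8]
opening: 0.0215
grip_force: 40.0
```

Call:
arm_command(
  xyz=[
    [13,-18,0],
    [25,-36,0],
    [25,-36,0],
    [25,-36,0],
    [25,-36,0],
    [25,-36,0],
    [25,-36,0],
    [25,-36,0],
    [25,-36,0],
    [25,-36,0],
    [25,-36,0],
    [17,-26,0],
    [0,0,0],
    [0,0,0],
    [0,0,0],
  ],
  spin=[3.6,3.6,3.6,3.6,3.6,3.6,3.6,3.6,3.6,3.6,3.6,3.6,0,0,0],
)

```text
time: 35.3
tool_pos: [0.6384, -0.1408, 0.3194]
tool_rot: [-3.14, 0.003, 0.175]
contact_force: [0.8, -0.2, -2.2]
opening: 0.0214
grip_force: 40.0
```

Call:
arm_command(
  xyz=[
    [0,-0.5,-25],
    [0,0,-40],
    [0,0,-35],
    [0,0,-18],
    [0,0,-7],
    [0,0,-2],
    [0,0,0],
    [0,0,0],
    [0,0,0],
  ],
  spin=[0,0,0,0,0,0,0,0,0],
)

```text
time: 36.2
tool_pos: [0.6393, -0.1423, 0.1954]
tool_rot: [3.14, -0.002, 0.175]
contact_force: [-0.4, 0.1, -2.1]
opening: 0.0215
grip_force: 40.0
```

Call:
arm_command(
  xyz=[
    [-0.7,0.3,-4],
    [0,0,-2.5],
    [0,0,-1.2],
    [0,0,-0.8],
    [0,0,0],
    [0,0,0],
    [0,0,0],
  ],
  spin=[0,0,0,0,0,0,0],
)

```text
time: 36.9
tool_pos: [0.6381, -0.1419, 0.1861]
tool_rot: [-3.142, 0.0, 0.175]
contact_force: [-3.0, 0.6, 5.5]
opening: 0.0214
grip_force: 40.0
```

Call:
arm_command(
  xyz=[
    [0,0,0],
    [0,0,0],
    [0,0,0],
    [0,0,0],
    [0,0,0],
    [0,0,20],
    [0,0,45],
    [0,0,45],
    [-20,0,45],
    [-25,0,30],
    [0,0,0],
    [0,0,0],
    [0,0,0],
  ],
  spin=[0,0,0,0,0,0,0,-3,-4,-3,0,0,0],
  jaw=1,
)

```text
time: 38.2
tool_pos: [0.5934, -0.1419, 0.3691]
tool_rot: [-3.141, 0.002, 0.001]
contact_force: [0.2, 1.2, 0.0]
opening: 0.0918
grip_force: 0.0
```

Run:
```python
from meas import *
c=snap("wrist","w13"); xy=(.6385,-.141)
m,W=thing(c,xy,.075,.0125,.025); m=big(m); R=rect(c,m,.017); show("bar",*R[:2]); print(np.median(W[...,2][m>0]))
for q in (c,load("w2")): show("board",*rect(q,cv2.morphologyEx(white_board(q,xy,.085),cv2.MORPH_CLOSE,np.ones((9,9))),.005)[:2])
t=snap("top","top2")
m=black(t,(.64,-.14),.08,83)
cv2.imwrite("pics/fin.png",np.hstack([cv2.resize(c["img"][:280,120:440],(457,400)),cv2.resize(t["img"][130:300,120:270],(343,400))])[:,:,::-1])
```

```text
bar c [ 638.6 -139.9] size [119.3  21.9] ang 10.0 centroid [ 641.6 -139.5]
0.01639848653987558
board c [ 638.6 -139.7] size [139.   47.1] ang 10.3 centroid [ 642.6 -139.2]
board c [ 638.8 -140. ] size [138.7  47.4] ang 10.03 centroid [ 642.5 -139.4]
```

View pics/fin.png

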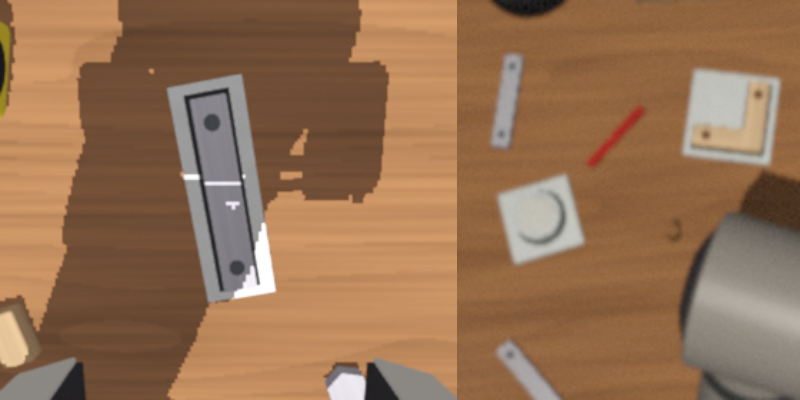

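The bar is centred on its silhouette, with an even black rim around (220,190), at (638.6, -139.9, 10.0°). The tin (540,215) and the square (740,115) are still in place.

```bash
python3 -c "
from cell import *
print(hand_in())"
```

```text
the job is handed in; nothing more can be done
None
```

All four things lie flat on their silhouettes, each measured within about 1 mm and 0.2° of its place after release, and the job was handed in at about 38 s of the 96 s allowed.

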